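Put the donated table lamp back together

ROBOT

A 7-joint arm with a two-finger parallel gripper is mounted at the origin on the work surface. World frame = base frame: x ahead of the robot, y to its left, z up, the work surface at z = 0. Lengths are in m, angles in degrees, forces in N, time in s.
With the tool pointing down it reaches from about 0.35 to 0.9 m from the base axis. Payload 8.1 kg.
Tool frame: the origin (TCP) lies at the very end of the fingers, on their centre line; the grasp point (between the pads) lies 19 mm behind it; z points along the fingers, x is the direction in which the jaws open and shut, and the axes are right-handed (so a half turn about z gives the same grasp; the last joint's range is limited). The gripper opens to 85 mm and grips with 20 to 120 N. Pads are 22 mm wide; open, the fingers measure 114 mm over their backs; the gripper's body (76 mm by 85 mm) begins 54 mm behind the grasp point. The pads swing forward as they close: fully open they stand 13 mm farther back than shut.
Start: joints at [59.496, 24.895, 1.432, 90.138, -0.665, 64.973, -4.303], TCP at [0.26, -0.568, 0.231] pointing down, gripper open.
Joint ranges: [-149.89, 149.89], [-25.12, 119.58], [-72.63, 75.52], [4.76, 147.25], [-75.54, 255.54], [6.69, 114.76], [-157.13, 157.13]. Speed limits (degrees/s): [127.2, 127.2, 172.46, 172.46, 180, 180, 180].

INTERFACE

Orientations are given as [roll, pitch, yaw] about the fixed x, y, z axes, in that order (R = Rz(yaw) Ry(pitch) Rx(roll)).
In Python, from cell import arm gives the robot as it stands.
- The arm moves only by the tool move_arm, never from a script. Its argument "series" is a list that holds one entry, the list of rows, each a list of 7 numbers: the finger opening in m, from 0 to 0.0854, then the shift along the tool's x, y, z in m, then the turn, a rotation vector about the tool's x, y, z in rad. A call has 1 to 12 rows; each row shifts and turns the commanded pose from where the row before left it, along the tool's axes as they then stand; what a row does not reach is not made up. A row lasts 1/10 s, in which the tool goes at most 50 mm and 8.59 degrees, less where a joint would pass 70% of its speed; a pose out of reach is approached as far as the arm can. A call is refused whole if a number of a shift passes 0.05 or a number of a turn 0.15, either way. A call with a gripper value outside its range is refused whole. The fingers move at their own pace and stop on an object; the grip force is fixed at half the most. Time passes only in rows, so rows that do not move let the fingers close. It gives the time, the measured TCP pose, the force and the opening at its end, in the units of the state.
- arm.state(): the state, without advancing time (a new reading comes with each control period).
- arm.read_camera(name): name is "scene" or "top" or "wrist"; returns a dict with "pixels" (420x560x3 uint8, red, green, blue), "fx", "fy", "cx", "cy" (pixels), "R" (3x3) and "t" (3): a world point X has camera coordinates R X + t. Camera axes: x right, y down, z forward; pixel columns grow to the right and rows downward; lengths in m; the calibration is good to about 2 mm. A picture is of the moment at which its call begins. There is no depth.
- arm.job_done(): hands the job in, once; it reports no verdict.
The state is a dict: "clock": time; "joint_positions": joint angles; "dq": joint speeds; "effort": joint torques, N m; "tcp_pos": TCP position; "ee_rot": TCP orientation; "ft_force": force on the tool from outside, world axes, zero at the start; "wrist_torque": the same for the moment, N m; "gripper_width": opening from 0.0 (shut) to 1.0 (fully open).
Only numpy, scipy, OpenCV 4.12 (cv2) and the standard library are available. Lean on these libraries where they do the work, as an engineer would, in place of code of your own. Each camera call takes 0.05 s, during which the arm holds its last target.

TASK

Put this table lamp together: lower the grey metal cover plate by its brass neck over the two pins of the green lamp foot until it lies flush, and let go of it. Then lower the green stone column over the neck until it stands fully down and upright on the plate, and let go. Keep each part in the grip until it is on its pins or neck rather than dropping it, and leave the other things on the table where they are.

Things in the scene. Friction and masses are not known exactly. Their poses are not given: they have to be found in the camera images.
- foot: Green lamp foot fixed to the table, a block 110 (its x) by 150 (its y) by 30 mm high. Two upright steel pins stand on its top at its y = +45 and -45, x = 0: diameter 10, 26 high, the upper 8 tapering to a tip of diameter 4.4. Origin: centre of the underside; z up.
- foot_top (a point): Point at the centre of the foot's top face, 30 above the table, midway between the two pins' roots; axes as the foot's.
- plate: Loose flat dark grey metal cover plate, 90 (its x) by 130 (its y) by 8 mm thick, about 0.4 kg, flat on the table, brass neck up. Two through holes of diameter 12.5 at its y = +45 and -45, x = 0 (either way round fits the pins). Neck: square post 16 by 16 in the centre, sides along x and y, straight up to 42 above the underside, then a tapered cap to 50. Origin: centre of the underside; z up.
- plate_top (a point): Centre of the plate's top face, 8 mm above its underside, at the root of the neck; axes as the plate's. Grip the neck with the fingers closing along the plate's x, to stay clear of the pins, which stand 18 out of the plate when it is flush.
- column: Loose green stone lamp column standing upright, about 0.45 kg: a cone of diameter 64 mm up to 12, then narrowing to 44 at 100, solid from 100 to 106, then a brass lamp holder to grip from above, an upright cylinder of diameter 28 from 106 to 138 (the top). Round cavity open below, diameter 34 up to 12, narrowing evenly to 14 at 100. Origin: centre of the underside; z up; yaw is free.
- bulb_box: Bystander: cardboard bulb box with a white label, 62 by 62 by 85 high. Origin: centre of the underside. Leave it where it is.
- tape_roll: Bystander: orange roll, a ring of outer diameter 90 and 45 high, lying flat. Origin: centre of the underside. Leave it where it is.
- screwdriver: Bystander: screwdriver with a blue handle, 170 long, lying on the table between the robot and the work. Leave it where it is.
Mind the look-alikes: they are no part of the job. Leave any blue or purple look-alike of the plate alone.

How it is judged:
By the outcome, as a careful person would: the job done as asked, in the order asked, and still so for the second after the job is handed in, with the robot touching nothing.
It also fails if it takes over 69 s, if anything falls off the work surface, if the arm or the gripper's body presses on something with over 40 N, if the wrist force passes 120 N, or if a joint passes its speed limit or range.

## Working session

There is one attempt and no reset: what is moved stays moved. The work goes in short steps, Python scripts to look and compute and a tool call to move; the robot and the scene stay as the last step left them, time stands still between calls to the robot, and variables do not carry over. Pictures are saved under pics/ and viewed, and the job is handed in when it is done.

Besides the shell and the picture viewer there is one more tool, called after ">>>" as a command line: name --argument value ..., lists and objects as JSON in quotes. move_arm: Moves the arm, as the interface text tells. Its arguments: {"type":"object","properties":{"series":{"type":"array","items":{"type":"array","items":{"type":"array","items":{"type":"number"}}}}},"required":["series"]}

```bash
ls; mkdir -p pics
python3 - <<'E'
from cell import arm
import cv2,pickle
s=arm.state();print(s)
for n in("scene","top","wrist"):
    c=arm.read_camera(n);pickle.dump(c,open(f"pics/{n}0.pkl","wb"))
    cv2.imwrite(f"pics/{n}0.png",c["pixels"][:,:,::-1]);print(n,c["fx"],c["fy"],c["cx"],c["cy"],c["R"],c["t"])
E
```

```text
pics
{'clock': 0.0, 'joint_positions': array([59.49493603, 24.93702134,  1.43174968, 90.18954984, -0.66266129,
       64.97337372, -4.30348405]), 'dq': array([-0.06451087,  0.05340791, -0.02287051, -0.00471533,  0.03950895,
       -0.06309593,  0.02081418]), 'effort': array([-3.09451489e-04, -6.70472074e+01,  1.02491889e+00, -3.16214526e+01,
        1.55796198e-02,  1.23178432e-02,  1.54777371e-05]), 'tcp_pos': array([ 0.26015554, -0.56772162,  0.23051696]), 'ee_rot': array([ 1.79989524e+02,  9.10857540e-02, -6.53780516e+01]), 'ft_force': array([ 0.12536054,  0.64427756, -0.19587512]), 'wrist_torque': array([0.02793218, 0.00587239, 0.03811127]), 'gripper_width': 0.9985517459029553}
scene 396.3779041316693 396.3779041316693 283.8837607618634 209.48717170166336 [[-3.59272275e-01  9.33232543e-01 -6.72283465e-04]
 [ 6.13695373e-01  2.35715251e-01 -7.53535871e-01]
 [-7.03065730e-01 -2.71137124e-01 -6.57406449e-01]] [ 0.27451073 -0.30273632  1.33928336]
top 455.197790550481 455.197790550481 282.2939847042392 214.03299378794327 [[ 0.02078843 -0.99977791 -0.00346034]
 [-0.98851725 -0.0200359  -0.14977389]
 [ 0.14967129  0.00653417 -0.98871422]] [-0.06103586  0.54326165  1.26742187]
wrist 321.12813717716386 321.12813717716386 282.7163545246304 210.37334704717472 [[ 0.41630063 -0.90922643 -0.00104034]
 [-0.87467435 -0.40079243  0.272599  ]
 [-0.24827117 -0.11257318 -0.96212718]] [-0.62345817 -0.0351015   0.37828495]
```

View pics/scene0.png

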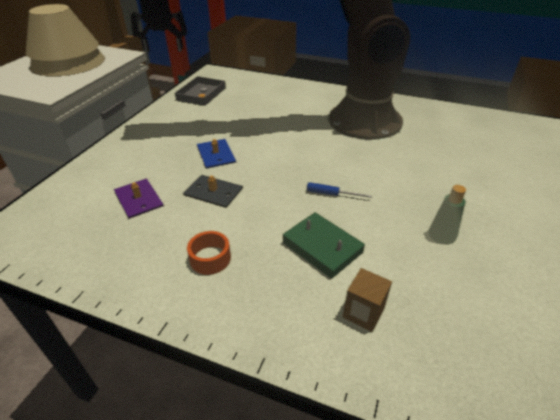

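View pics/top0.png

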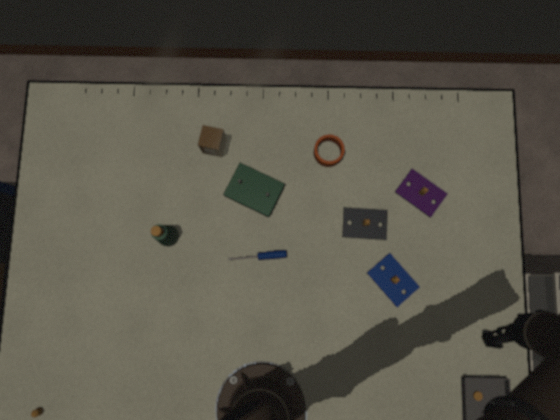

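Run:
```python
import cv2
t=cv2.imread("pics/top0.png");s=cv2.imread("pics/scene0.png");w=cv2.imread("pics/wrist0.png")
f=lambda a:cv2.resize(a,(400,300),interpolation=cv2.INTER_CUBIC)
a=cv2.hconcat([f(t[190:250,325:405]),f(t[360:420,450:530])])
b=cv2.hconcat([f(s[160:220,170:250]),f(s[60:120,160:240])])
cv2.imwrite("pics/crop0.png",cv2.vconcat([a,b]))
```

```text
(no output)
```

View pics/crop0.png

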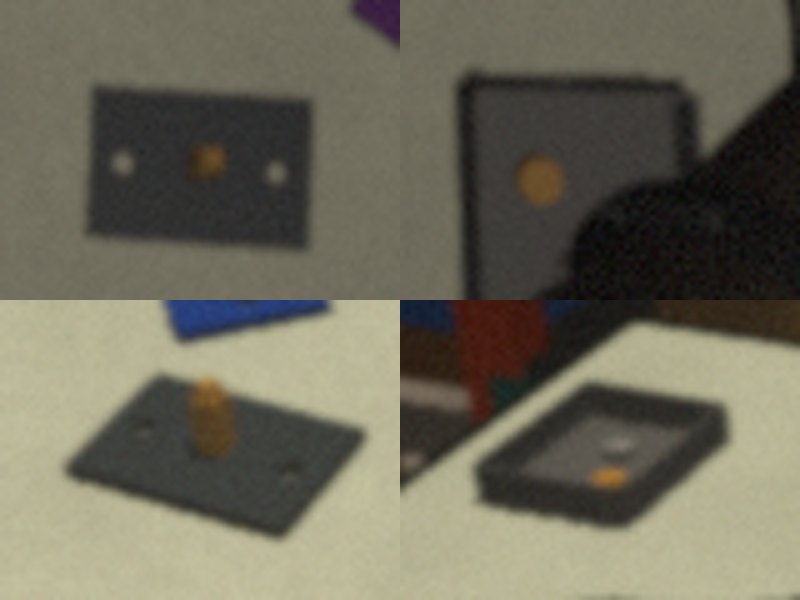

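View pics/wrist0.png

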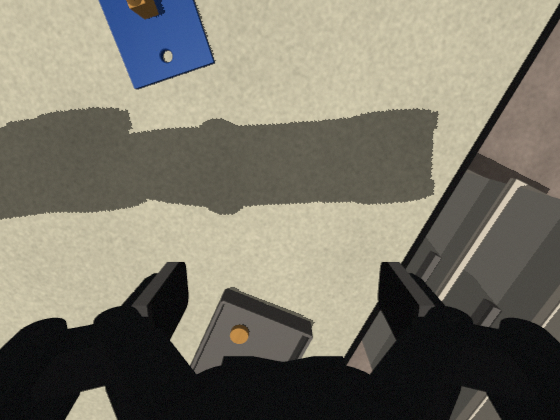

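The grey plate is at top (366,223) and scene (213,190): grey, with a square neck and two holes. The others are the blue plate at top (393,280), the purple plate at top (422,192), and a tray with coins at top (485,395). The crop confirms the grey one. Now I'll measure.

```bash
cat > h.py <<'E'
import numpy as np,cv2,pickle
def load(n):
    c=pickle.load(open(f"pics/{n}.pkl","rb"));c["R"]=np.array(c["R"]);c["t"]=np.array(c["t"]);return c
def snap(n,name):
    from cell import arm
    c=arm.read_camera(n);pickle.dump(c,open(f"pics/{name}.pkl","wb"))
    cv2.imwrite(f"pics/{name}.png",c["pixels"][:,:,::-1]);return load(name)
def ray(c,u,v,z):
    d=c["R"].T@np.array([(u-c["cx"])/c["fx"],(v-c["cy"])/c["fy"],1]);o=-c["R"].T@c["t"]
    return o+d*(z-o[2])/d[2]
def proj(c,X):
    p=c["R"]@np.array(X)+c["t"];return np.array([c["fx"]*p[0]/p[2]+c["cx"],c["fy"]*p[1]/p[2]+c["cy"]])
def blobs(c,m,box,amin=20):
    k=np.zeros(m.shape,np.uint8);x0,y0,x1,y1=box;k[y0:y1,x0:x1]=m[y0:y1,x0:x1]*255
    cs,_=cv2.findContours(k,cv2.RETR_EXTERNAL,cv2.CHAIN_APPROX_NONE)
    return [q for q in cs if cv2.contourArea(q)>amin]
def hsv(c): return cv2.cvtColor(c["pixels"],cv2.COLOR_RGB2HSV).astype(int)
def rect(c,q,z):
    "contour -> world rect at plane z"
    P=np.array([ray(c,u,v,z)[:2] for u,v in q[:,0,:]],np.float32)
    r=cv2.minAreaRect(P*1000);return np.round(r[0],1),np.round(r[1],1),round(r[2],1)
E
python3 - <<'E'
from h import *
c=load("top0");H=hsv(c);P=c["pixels"].astype(int)
for nm,p in dict(table=(200,200),plate=(355,235),foot=(255,195),neck=(367,222),holder=(157,232),cone=(172,236)).items(): print(nm,P[p[1],p[0]],H[p[1],p[0]])
print("cam",-c["R"].T@c["t"])
V=H[...,2]
for q in blobs(c,V<75,(335,200,395,246)): print("plate",cv2.contourArea(q),rect(c,q,.008))
g=(H[...,0]>60)&(H[...,0]<95)&(H[...,1]>70)
for z in(.03,):
  for q in blobs(c,g,(215,155,295,225)): print("foot",cv2.contourArea(q),rect(c,q,z))
o=(H[...,0]<22)&(H[...,1]>110)
for q in blobs(c,o,(145,220,185,250),8): print("holder",cv2.contourArea(q),cv2.minEnclosingCircle(q),rect(c,q,.138))
for q in blobs(c,o,(355,212,380,232),4): print("neck",rect(c,q,.045))
s=load("scene0");H=hsv(s);P=s["pixels"].astype(int)
print("scam",-s["R"].T@s["t"])
o=(H[...,0]<22)&(H[...,1]>110)
for q in blobs(s,o,(445,180,475,210),8): print("holder",cv2.boundingRect(q),rect(s,q,.138))
E
```

```text
table [113 109  95] [ 23  41 113]
plate [50 51 51] [90  5 51]
foot [49 66 52] [65 66 66]
neck [97 73 40] [ 17 150  97]
holder [116  86  48] [ 17 149 116]
cone [26 32 26] [60 48 32]
cam [ 0.34859568 -0.05841911  1.33427323]
plate 1229.5 (array([ 527.5, -291.5]), array([128.5,  88.2]), 87.5)
foot 36.5 (array([670.3,  61.5]), array([46.4, 21.6]), 16.8)
holder 77.5 ((156.5, 231.0), 5.590270042419434) (array([478.9, 281.3]), array([24. , 29.4]), 1.2)
neck (array([ 526.4, -290.1]), array([16. , 18.5]), 45.6)
scam [1.22601621 0.17830666 0.65251539]
holder (453, 185, 13, 17) (array([494.7, 282.8]), array([23.9, 54.3]), 79.0)
```

Run:
```python
from h import *
c=load("top0");H=hsv(c);P=c["pixels"].astype(int)
g=((P[...,1]-P[...,0])>6)&(H[...,2]<90)
g=cv2.morphologyEx(cv2.medianBlur(g.astype(np.uint8),5),cv2.MORPH_CLOSE,np.ones((5,5),np.uint8))
for q in blobs(c,g,(215,155,295,225)): print("foot",cv2.contourArea(q),rect(c,q,.03),[np.round(ray(c,*p,.03)[:2],3) for p in cv2.boxPoints(cv2.minAreaRect(q))])
im=cv2.resize(c["pixels"][150:230,205:305],(800,600)[:1]+(640,),interpolation=cv2.INTER_CUBIC)[:600,:,::-1]
im=im.copy()
for q in blobs(c,g,(215,155,295,225)): cv2.polylines(im,[((q-[205,150])*8+4).astype(np.int32)],True,(0,0,255),1)
cv2.imwrite("pics/foot.png",im)
```

```text
foot 1734.5 (array([618.3,  35.2]), array([148.4, 107. ]), 65.1) [array([0.602, 0.124]), array([0.7  , 0.081]), array([ 0.634, -0.054]), array([ 0.538, -0.009])]
```

View pics/foot.png

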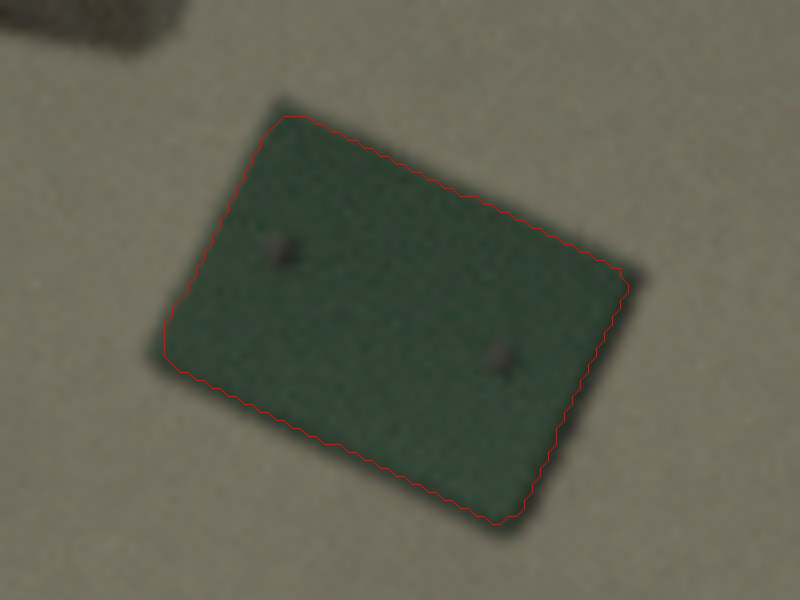

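```bash
cat >> h.py <<'E'
from scipy.spatial.transform import Rotation as Ro
def cur():
    from cell import arm
    s=arm.state();return s,np.array(s["tcp_pos"]),Ro.from_euler("xyz",s["ee_rot"],degrees=True)
def plan(pos,yaw,n,k=0):
    "n rows interpolating from measured pose to tool-down pose; shift in the frame before the row's turn"
    s,p,R=cur();T=Ro.from_euler("xyz",[180,0,yaw],degrees=True)
    d=(R.inv()*T).as_rotvec()/n;st=(np.array(pos)-p)/n
    for i in range(n):
        print([float(x) for x in np.round(R.inv().apply(st),4)]+[float(x) for x in np.round(d,4)]);R=R*Ro.from_rotvec(d)
E
python3 - <<'E'
from h import *
c=load("wrist0");s,p,R=cur()
print(proj(c,p),R.inv().apply(-c["R"].T@c["t"]-p))
plan([.5275,-.2915,.15],-2.5,10)
E
```

```text
[284.63288488 267.64352602] [-0.00092454 -0.0691043  -0.14215346]
[-0.014, -0.0358, 0.0081, -0.0001, 0.0001, -0.1097]
[-0.01, -0.0371, 0.0081, -0.0001, 0.0001, -0.1097]
[-0.0058, -0.038, 0.0081, -0.0001, 0.0001, -0.1097]
[-0.0017, -0.0384, 0.0081, -0.0001, 0.0001, -0.1097]
[0.0026, -0.0384, 0.0081, -0.0001, 0.0001, -0.1097]
[0.0067, -0.0378, 0.0081, -0.0001, 0.0001, -0.1097]
[0.0109, -0.0369, 0.0081, -0.0001, 0.0001, -0.1097]
[0.0148, -0.0355, 0.0081, -0.0001, 0.0001, -0.1097]
[0.0186, -0.0336, 0.0081, -0.0001, 0.0001, -0.1097]
[0.0222, -0.0314, 0.0081, -0.0001, 0.0001, -0.1097]
```

>>> move_arm --series '[[[0.085, -0.014, -0.036, 0.008, 0, 0, -0.11], [0.085, -0.01, -0.037, 0.008, 0, 0, -0.11], [0.085, -0.006, -0.038, 0.008, 0, 0, -0.11], [0.085, -0.002, -0.038, 0.008, 0, 0, -0.11], [0.085, 0.003, -0.038, 0.008, 0, 0, -0.11], [0.085, 0.007, -0.038, 0.008, 0, 0, -0.11], [0.085, 0.011, -0.037, 0.008, 0, 0, -0.11], [0.085, 0.015, -0.036, 0.008, 0, 0, -0.11], [0.085, 0.019, -0.034, 0.008, 0, 0, -0.11], [0.085, 0.022, -0.031, 0.008, 0, 0, -0.11], [0.085, 0, 0, 0, 0, 0, 0], [0.085, 0, 0, 0, 0, 0, 0]]]'

```text
clock: 1.35
tcp_pos: [0.5282, -0.2906, 0.1507]
ee_rot: [-180.0, 0.1, -2.3]
ft_force: [-0.3, -0.9, 0.1]
gripper_width: 0.996
```

Run:
```python
from h import *
c=snap("wrist","w1");s,p,R=cur();print(p,s["ee_rot"],s["dq"].round(1),proj(c,p))
print(proj(c,[.527,-.2905,.05]))
```

```text
[ 0.5274415  -0.29203691  0.15097022] [ 1.79986251e+02  5.74112925e-02 -2.40560240e+00] [ 1.  -0.6  1.1  0.   0.   0.  -0.1] [281.95558523 271.81220337]
[281.73528805 211.56732527]
```

View pics/w1.png

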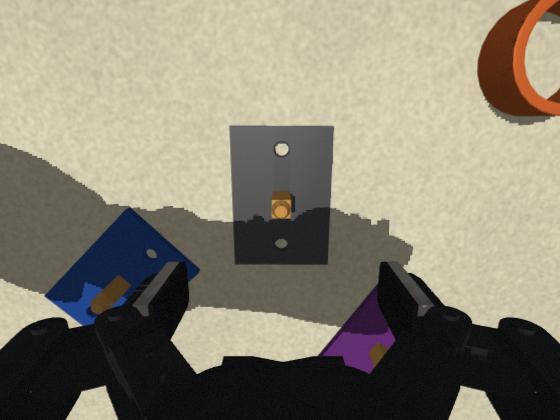

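Run:
```python
from h import *
c=load("w1");H=hsv(c);P=c["pixels"]
bright=(H[...,2]>110)&(H[...,1]<80)
for box in((268,138,296,160),):
  for q in blobs(c,bright,box): 
    (u,v),r=cv2.minEnclosingCircle(q);print("hole",u,v,r,ray(c,u,v,.004))
for y in(149,180,243): print(P[y,[281,240,300]].tolist())
m=(P.max(2)>75)
for q in blobs(c,m,(272,236,290,250),10): 
    (u,v),r=cv2.minEnclosingCircle(q);print("hole2",u,v,r,ray(c,u,v,.004))
o=(H[...,0]<22)&(H[...,1]>110)
for q in blobs(c,o,(262,185,302,225)): print("neck",cv2.boundingRect(q))
# edges at top-plane
for v in (140,165,250):
    row=H[v,215:345,2].astype(int) ; sat=np.abs(np.diff(cv2.GaussianBlur(P[v:v+1,215:345].astype(np.float32),(3,1),0).mean(2)[0]))
    l=215+sat[:40].argmax()+.5; r=215+90+sat[90:].argmax()+.5
    a,b=ray(c,l,v,.008),ray(c,r,v,.008);print(v,l,r,a[:2],b[:2],np.linalg.norm(a-b),((a+b)/2)[:2])
im=cv2.resize(P[110:280,200:360],(640,680))[:600,:,::-1];cv2.imwrite("pics/w1c.png",im)
s=[cur()[1] for _ in range(3)];print(s)
```

```text
hole 281.3823547363281 148.38235473632812 6.812589168548584 [ 0.52834394 -0.24540165  0.004     ]
[[214, 206, 176], [102, 101, 99], [95, 93, 92]]
[[87, 85, 86], [92, 93, 91], [88, 86, 88]]
[[101, 97, 84], [34, 34, 36], [37, 39, 41]]
hole2 280.5909118652344 242.5 5.6133198738098145 [ 0.52392012 -0.33457683  0.004     ]
neck (271, 191, 21, 28)
140 229.5 332.5 [ 0.48363206 -0.23609795] [ 0.57303464 -0.2396621 ] 0.08947359260972985 [ 0.52833335 -0.23788003]
165 230.5 331.5 [ 0.48267509 -0.25778139] [ 0.57219707 -0.26134355] 0.08959282210196594 [ 0.52743608 -0.25956247]
250 233.5 327.5 [ 0.47871278 -0.33888645] [ 0.56849075 -0.34243348] 0.08984800960817477 [ 0.52360176 -0.34065996]
[array([ 0.5274415 , -0.29203691,  0.15097022]), array([ 0.5274415 , -0.29203691,  0.15097022]), array([ 0.5274415 , -0.29203691,  0.15097022])]
```

View pics/w1c.png

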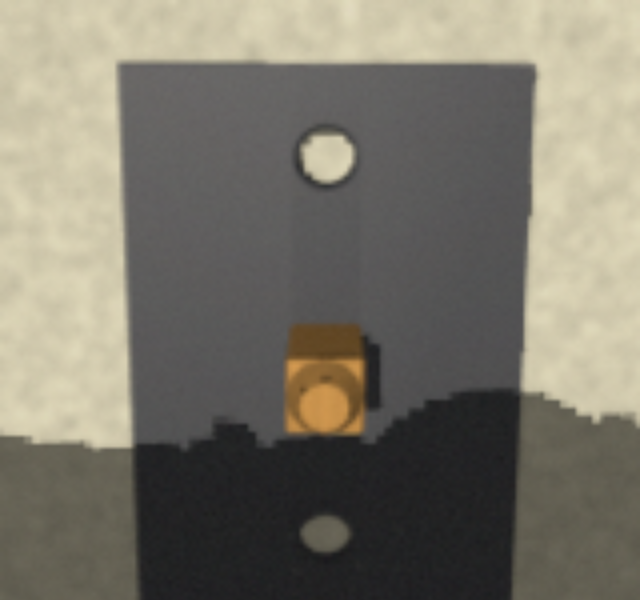

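>>> move_arm --series '[[[0.045, -0.0015, -0.001, 0.02, 0, 0, 0.007], [0.045, 0, 0, 0.03, 0, 0, 0], [0.045, 0, 0, 0.03, 0, 0, 0], [0.045, 0, 0, 0.025, 0, 0, 0], [0.045, 0, 0, 0.015, 0, 0, 0], [0.045, 0, 0, 0, 0, 0, 0], [0.045, 0, 0, 0, 0, 0, 0]]]'

```text
clock: 2.1
tcp_pos: [0.5266, -0.2913, 0.032]
ee_rot: [180.0, -0.0, -2.8]
ft_force: [0.4, -0.6, 0.5]
gripper_width: 0.528
```

Run:
```python
from h import *
c=snap("wrist","w2");s,p,R=cur();print(p,s["ee_rot"],s["ft_force"],s["gripper_width"])
```

```text
[ 0.52714206 -0.29136448  0.03258662] [ 1.79947276e+02 -9.54538636e-02 -2.80552566e+00] [0.37285136 0.76771466 0.42293123] 0.5253411245378898
```

View pics/w2.png

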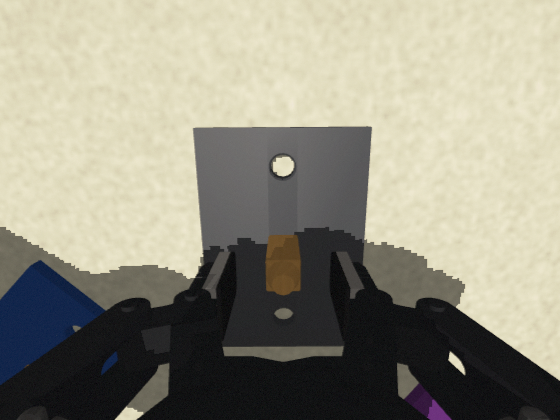

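Run:
```python
from h import *
c=load("w2")
a=ray(c,283,165.5,.004);b=ray(c,284,314,.004);print(a,b,(a+b)/2,ray(c,283,283,.05))
```

```text
[ 0.52871743 -0.24511375  0.004     ] [ 0.52488015 -0.33514007  0.004     ] [ 0.52679879 -0.29012691  0.004     ] [ 0.52648208 -0.2891859   0.05      ]
```

>>> move_arm --series '[[[0.045, 0, 0, 0.01, 0, 0, 0], [0.045, 0, 0, 0.01, 0, 0, 0], [0.045, 0, 0, 0, 0, 0, 0], [0.0, 0, 0, 0, 0, 0, 0], [0.0, 0, 0, 0, 0, 0, 0], [0.0, 0, 0, 0, 0, 0, 0], [0.0, 0, 0, 0, 0, 0, 0], [0.0, 0, 0, 0, 0, 0, 0]]]'

```text
clock: 2.95
tcp_pos: [0.5268, -0.2906, 0.0116]
ee_rot: [180.0, -0.0, -2.7]
ft_force: [1.8, 0.3, 2.6]
gripper_width: 0.175
```

>>> move_arm --series '[[[0.0, 0, 0, -0.005, 0, 0, 0], [0.0, 0, 0, -0.02, 0, 0, 0], [0.0, 0, 0, -0.03, 0, 0, 0], [0.0, 0, 0, -0.03, 0, 0, 0], [0.0, 0, 0, -0.03, 0, 0, 0], [0.0, 0, 0, -0.02, 0, 0, 0], [0.0, 0, 0, 0, 0, 0, 0], [0.0, 0, 0, 0, 0, 0, 0]]]'

```text
clock: 3.75
tcp_pos: [0.5259, -0.2905, 0.1457]
ee_rot: [-180.0, 0.0, -2.8]
ft_force: [-0.2, 0.2, -3.7]
gripper_width: 0.169
```

Run:
```python
from h import *
c=snap("wrist","w3");s,p,R=cur();print(p,s["ee_rot"],s["ft_force"],s["wrist_torque"],s["gripper_width"])
plan([.56,-.09,.15],-24.9,7)
```

```text
[ 0.52549059 -0.29033121  0.14494013] [-1.79966021e+02  1.15950052e-01 -2.75956149e+00] [-0.67906072  0.11135617 -3.6893535 ] [-0.01919458  0.05726217 -0.01292447] 0.17915796649233093
[0.0035, -0.0288, -0.0007, -0.0, 0.0003, 0.0552]
[0.0019, -0.029, -0.0007, -0.0, 0.0003, 0.0552]
[0.0003, -0.029, -0.0007, -0.0, 0.0003, 0.0552]
[-0.0013, -0.029, -0.0007, -0.0, 0.0003, 0.0552]
[-0.0029, -0.0289, -0.0007, -0.0, 0.0003, 0.0552]
[-0.0044, -0.0287, -0.0007, -0.0, 0.0003, 0.0552]
[-0.006, -0.0284, -0.0007, -0.0, 0.0003, 0.0552]
```

View pics/w3.png

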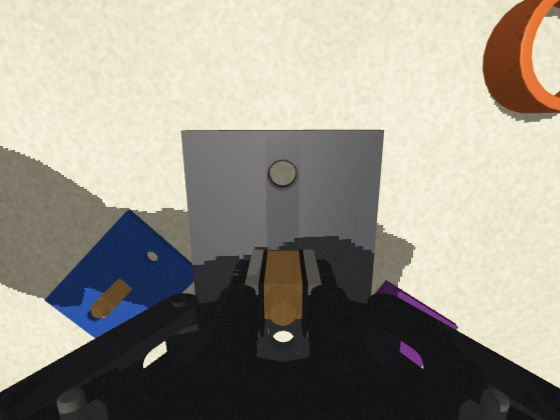

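The plate hangs level in the grip, with its front hole at (283,173) and rear hole at (284,337). Now I'll travel to a standoff in front of the foot.

>>> move_arm --series '[[[0.0, 0.0035, -0.029, -0.001, 0, 0, 0.055], [0.0, 0.002, -0.029, -0.001, 0, 0, 0.055], [0.0, 0, -0.029, -0.001, 0, 0, 0.055], [0.0, -0.001, -0.029, -0.001, 0, 0, 0.055], [0.0, -0.003, -0.029, -0.001, 0, 0, 0.055], [0.0, -0.0045, -0.029, 0, 0, 0, 0.055], [0.0, -0.006, -0.028, 0, 0, 0, 0.055], [0.0, 0, 0, 0, 0, 0, 0], [0.0, 0, 0, 0, 0, 0, 0], [0.0, 0, 0, 0, 0, 0, 0]]]'

```text
clock: 4.8
tcp_pos: [0.5597, -0.0912, 0.1502]
ee_rot: [179.9, 0.1, -24.9]
ft_force: [-0.4, -0.3, -4.2]
gripper_width: 0.179
```

Run:
```python
from h import *
c=snap("wrist","w4");s,p,R=cur();print(p,s["ee_rot"],s["dq"].round(1))
```

```text
[ 0.55987014 -0.09142569  0.15044549] [ 1.79931451e+02  7.06123332e-02 -2.48935144e+01] [ 0.3 -0.3  0.  -0.3 -0.1  0.  -0.1]
```

View pics/w4.png

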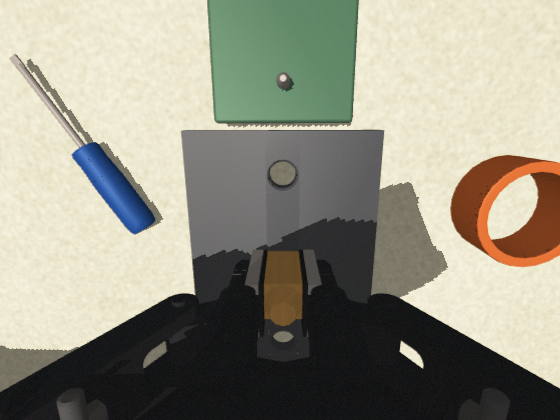

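>>> move_arm --series '[[[0.0, 0, 0.02, 0, 0, 0, 0], [0.0, 0, 0.03, 0, 0, 0, 0], [0.0, 0, 0.03, 0, 0, 0, 0], [0.0, 0, 0, 0, 0, 0, 0], [0.0, 0, 0, 0, 0, 0, 0]]]'

```text
clock: 5.35
tcp_pos: [0.5263, -0.1645, 0.1511]
ee_rot: [180.0, 0.0, -25.0]
ft_force: [0.3, 1.5, -3.9]
gripper_width: 0.174
```

Run:
```python
from h import *
c=snap("wrist","w5");s,p,R=cur();print(p,s["ee_rot"],s["dq"].round(1))
im=cv2.resize(c["pixels"][0:200,180:390],(800,762))[:600,:,::-1];cv2.imwrite("pics/w5c.png",im)
```

```text
[ 0.52682753 -0.1632305   0.15117587] [-1.79990083e+02  5.78825803e-03 -2.49059279e+01] [-1.2 -0.  -0.8 -0.3 -0.1  0.1 -0.1]
```

View pics/w5c.png

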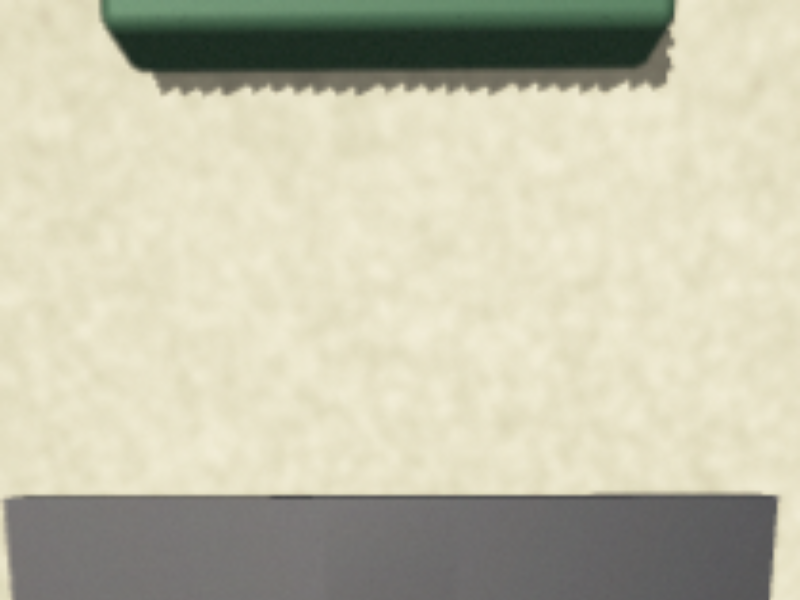

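Run:
```python
from h import *
c=load("w4")
im=cv2.resize(c["pixels"][0:140,190:380],(800,590),interpolation=cv2.INTER_CUBIC)[:,:,::-1];cv2.imwrite("pics/w4c.png",im)
P=cv2.GaussianBlur(c["pixels"],(3,3),0).astype(float).mean(2)
L=[]
for v in range(10,115,15):
    d=np.abs(np.diff(P[v]));l=200+d[200:235].argmax()+.5;r=335+d[335:375].argmax()+.5
    a,b=ray(c,l,v,.03),ray(c,r,v,.03);L.append(((a+b)/2)[:2]);print(v,l,r,np.linalg.norm(a-b))
L=np.array(L);d=L[0]-L[-1];print(np.degrees(np.arctan2(d[1],d[0])),L.mean(0))
print(cur()[1])
```

```text
10 207.5 357.5 0.10818945933800064
25 208.5 356.5 0.10796696690281517
40 208.5 356.5 0.10921521177316007
55 209.5 355.5 0.10899951311933362
70 210.5 354.5 0.10877870929020768
85 211.5 353.5 0.10855261686793384
100 212.5 353.5 0.10909425637579272
65.47800228974927 [0.60736496 0.01377099]
[ 0.52682753 -0.1632305   0.15117587]
```

View pics/w4c.png

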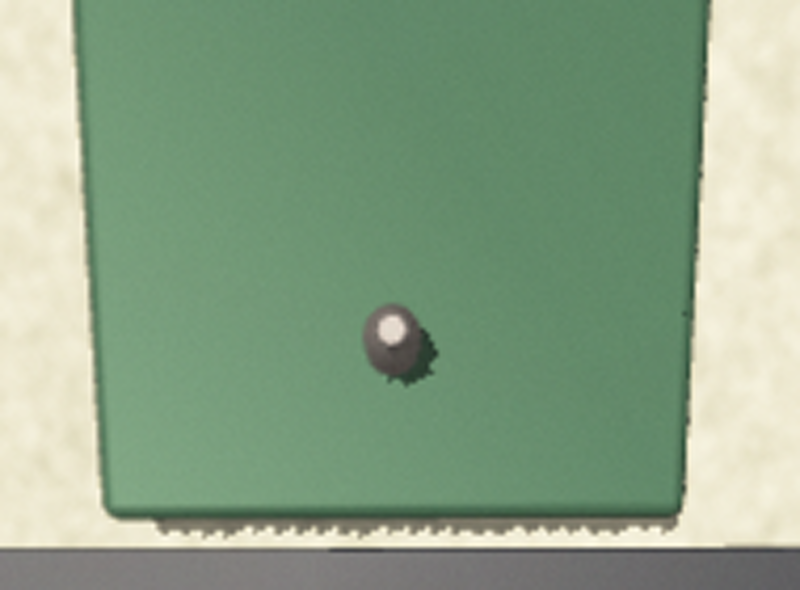

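>>> move_arm --series '[[[0.0, 0, -0.02, 0, 0, 0, 0], [0.0, 0, -0.04, 0, 0, 0, 0], [0.0, 0, -0.04, 0, 0, 0, 0], [0.0, 0, -0.03, 0, 0, 0, 0], [0.0, 0, -0.02, 0, 0, 0, 0], [0.0, 0, 0, 0, 0, 0, 0], [0.0, 0, 0, 0, 0, 0, 0], [0.0, 0, 0, 0, 0, 0, 0]]]'

```text
clock: 6.2
tcp_pos: [0.5896, -0.0273, 0.1511]
ee_rot: [180.0, 0.0, -24.8]
ft_force: [0.3, -0.7, -2.8]
gripper_width: 0.175
```

Run:
```python
from h import *
c=snap("wrist","w6");s,p,R=cur();print(p,s["ee_rot"],s["dq"].round(1))
im=cv2.resize(c["pixels"][0:140,190:380],(800,590),interpolation=cv2.INTER_CUBIC)[:,:,::-1];cv2.imwrite("pics/w6c.png",im)
```

```text
[ 0.5895973  -0.02757157  0.15116872] [ 1.79955833e+02  8.54375672e-03 -2.48850587e+01] [ 0.3 -0.1 -0.   0.  -0.  -0.1 -0. ]
```

View pics/w6c.png

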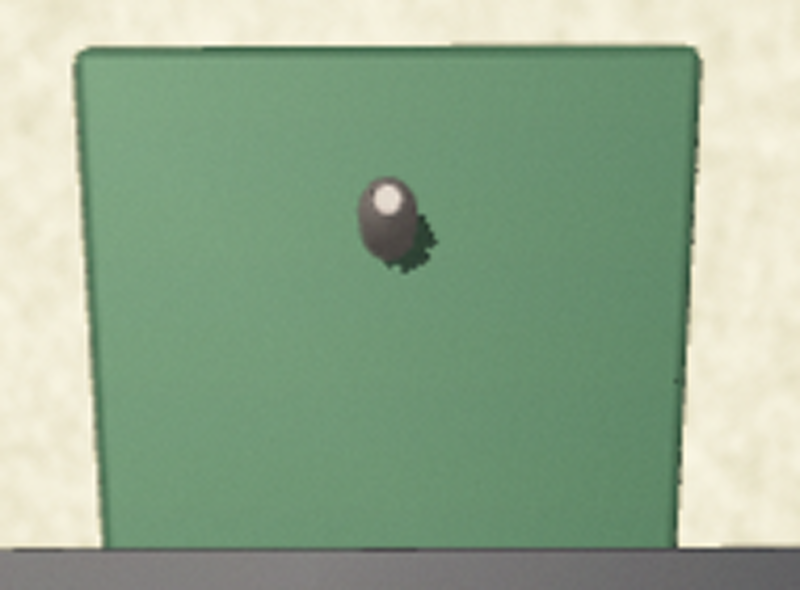

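View pics/w6.png

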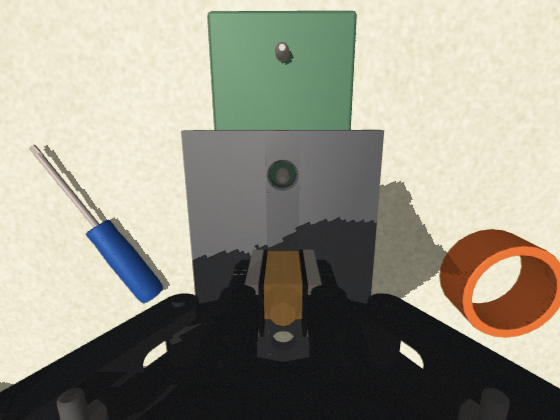

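Run:
```python
from h import *
c4=load("w4");c=load("w6")
n=ray(c4,282.6,77.8,.056);f=ray(c,281.4,46.7,.056)
d=f-n;print("pins",n,f,np.linalg.norm(d),np.degrees(np.arctan2(d[1],d[0])),"mid",(n+f)/2)
P=c["pixels"]
im=cv2.resize(P[150:200,250:317],(800,600),interpolation=cv2.INTER_CUBIC)[:,:,::-1]
im2=cv2.resize(P[320:350,262:302],(800,600),interpolation=cv2.INTER_CUBIC)[:,:,::-1]
cv2.imwrite("pics/w6h.png",cv2.resize(cv2.vconcat([im,im2]),(400,600)))
g=cv2.GaussianBlur(P,(3,3),0).mean(2)
L=[]
for v in(140,155,170,185,200,215):
    dd=np.abs(np.diff(g[v]));l=175+dd[175:205].argmax()+.5;r=365+dd[365:392].argmax()+.5
    a,b=ray(c,l,v,.147),ray(c,r,v,.147);L.append(((a+b)/2)[:2]);print(l,r,np.linalg.norm(a-b))
L=np.array(L);dl=L[0]-L[-1];print("plate axis",np.degrees(np.arctan2(dl[1],dl[0])),L.mean(0))
dd=np.abs(np.diff(g[:,230:340].mean(1)));v=120+dd[120:140].argmax()+.5;e=ray(c,282.5,v,.147);print("front edge",v,e)
u=np.array([.4198,.9076]);print("centre by edge",e[:2]-.065*u)
```

```text
pins [ 0.59973208 -0.00289752  0.056     ] [0.63723961 0.07904988 0.056     ] 0.09012319891278289 65.40631277989534 mid [0.61848584 0.03807618 0.056     ]
181.5 382.5 0.08962601568841616
182.5 381.5 0.0898573525672056
183.5 380.5 0.09009462073841273
185.5 383.5 0.09172763778290864
186.5 378.5 0.09011847439282175
187.5 376.5 0.08989313523535143
plate axis 65.09274426753426 [0.60732288 0.01262127]
front edge 130.5 [0.61627193 0.03191475 0.147     ]
centre by edge [ 0.58898493 -0.02707925]
```

View pics/w6h.png

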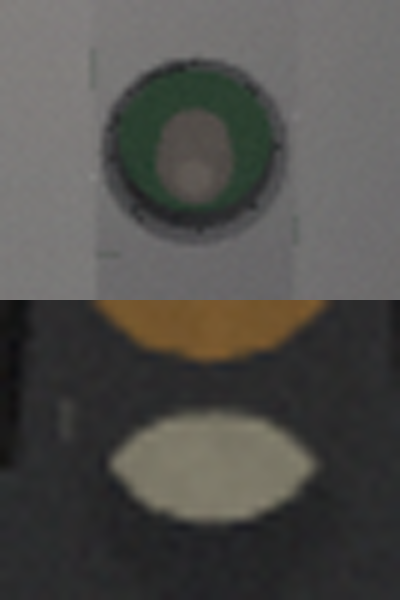

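>>> move_arm --series '[[[0.0, -0.0005, -0.02, 0, 0, 0, -0.005], [0.0, 0, -0.03, 0.005, 0, 0, 0], [0.0, 0, -0.0215, 0.02, 0, 0, 0], [0.0, 0, 0, 0.03, 0, 0, 0], [0.0, 0, 0, 0.02, 0, 0, 0], [0.0, 0, 0, 0, 0, 0, 0], [0.0, 0, 0, 0, 0, 0, 0], [0.0, 0, 0, 0, 0, 0, 0]]]'

```text
clock: 7.05
tcp_pos: [0.6203, 0.0383, 0.0778]
ee_rot: [-179.9, -0.1, -24.6]
ft_force: [-0.2, 0.5, -3.1]
gripper_width: 0.178
```

Run:
```python
from h import *
c=snap("wrist","w7");s,p,R=cur();print(p,s["ee_rot"],s["dq"].round(1))
P=c["pixels"]
im=cv2.resize(P[150:200,250:317],(800,600),interpolation=cv2.INTER_CUBIC)[:,:,::-1]
cv2.imwrite("pics/w7h.png",im)
n=np.array([.59973,-.0029,.056]);h=np.array([*(p[:2]+[0,0]),0])
print("pin tip px",proj(c,n))
```

```text
[0.62031964 0.0384949  0.07790367] [-1.79925206e+02 -1.28137965e-01 -2.45717644e+01] [-0.1 -0.2 -0.   0.2  0.1 -0.3 -0.1]
pin tip px [281.08413829 323.3243567 ]
```

View pics/w7.png

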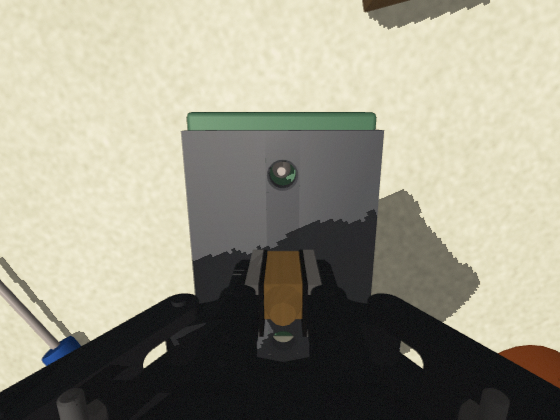

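View pics/w7h.png

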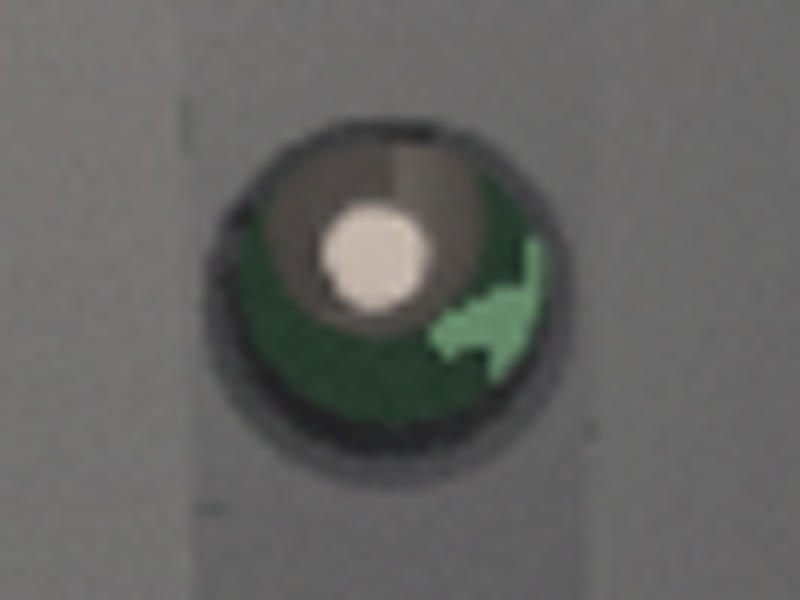

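Run:
```python
from h import *
c=load("w7")
t=ray(c,280.8,170.75,.056)
for z in(.0735,.0745): 
  h=ray(c,282.2,174.75,z);d=(t-h)[:2];x=np.array([.909,-.416]);y=np.array([-.416,-.909]);print(t,h,d,"tool",d@x,d@y)
```

```text
[0.63732308 0.07925632 0.056     ] [0.63831607 0.07972243 0.0735    ] [-0.00099299 -0.00046611] tool -0.0007087243576930473 0.000836782156673103
[0.63732308 0.07925632 0.056     ] [0.63838474 0.07987364 0.0745    ] [-0.00106166 -0.00061732] tool -0.0007082425095745025 0.0010027967094673954
```

>>> move_arm --series '[[[0.0, -0.0007, 0.0008, 0, 0, 0, 0], [0.0, 0, 0, 0.006, 0, 0, 0], [0.0, 0, 0, 0.004, 0, 0, 0], [0.0, 0, 0, 0.004, 0, 0, 0], [0.0, 0, 0, 0.004, 0, 0, 0], [0.0, 0, 0, 0.002, 0, 0, 0], [0.0, 0, 0, 0, 0, 0, 0], [0.0, 0, 0, 0, 0, 0, 0]]]'

```text
clock: 7.9
tcp_pos: [0.6183, 0.0383, 0.0563]
ee_rot: [180.0, 0.0, -24.5]
ft_force: [0.0, 0.3, -2.2]
gripper_width: 0.179
```

Run:
```python
from h import *
c=snap("wrist","w8");s,p,R=cur();print(p,s["ee_rot"],s["ft_force"],s["wrist_torque"])
P=c["pixels"]
im=cv2.resize(P[110:360,180:390],(504,600),interpolation=cv2.INTER_CUBIC)[:,:,::-1]
cv2.imwrite("pics/w8h.png",im)
```

```text
[0.61832804 0.03838388 0.05637649] [-1.79998748e+02 -1.83522429e-04 -2.45244498e+01] [-0.41715511 -0.588233   -2.82484569] [-0.01649225  0.00423669 -0.02206588]
```

View pics/w8h.png

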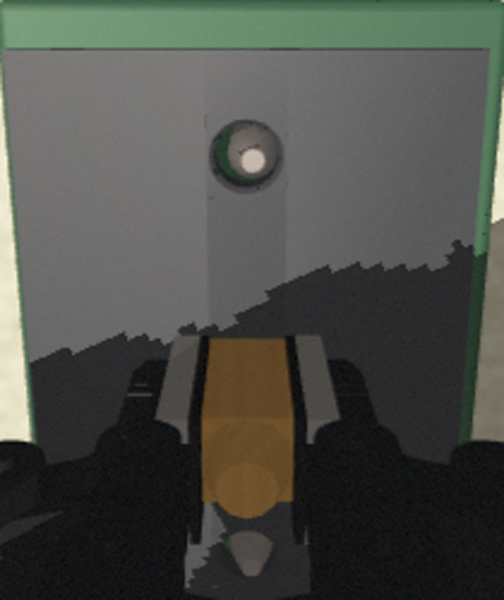

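Run:
```python
from h import *
c=load("w8")
P=c["pixels"]
im=cv2.resize(P[150:200,250:317],(800,600),interpolation=cv2.INTER_CUBIC)[:,:,::-1]
cv2.imwrite("pics/w8i.png",im)
```

```text
(no output)
```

View pics/w8i.png

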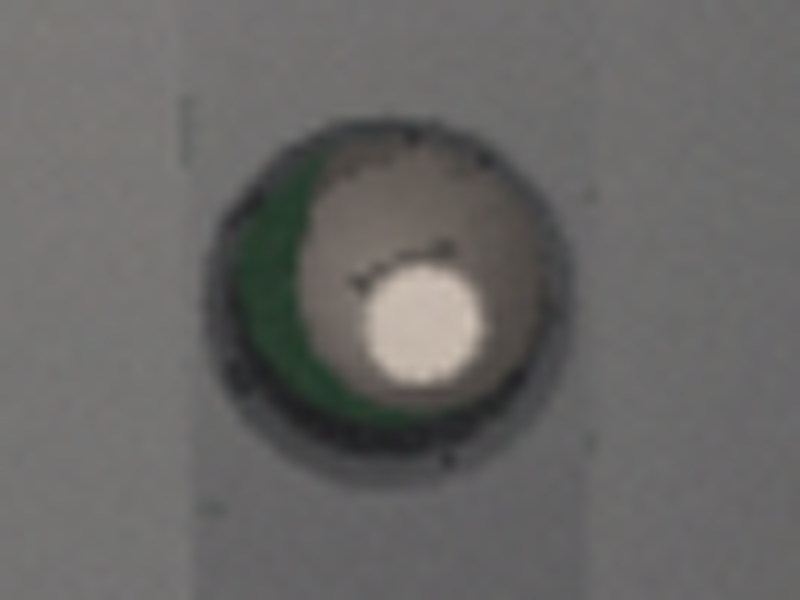

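Run:
```python
from h import *
c=load("w8")
t=ray(c,250-.5+424/11.94,150-.5+324/12,.056)
h=ray(c,250-.5+390/11.94,150-.5+303/12,.0528);d=(t-h)[:2];x=np.array([.909,-.416]);y=np.array([-.416,-.909]);print(t,h,d,"tool",d@x,d@y)
```

```text
[0.63739056 0.0791358  0.056     ] [0.63633133 0.07989952 0.0528    ] [ 0.00105922 -0.00076372] tool 0.00128054328078882 0.0002535874287673923
```

>>> move_arm --series '[[[0.0, 0.0012, 0.0003, 0, 0, 0, 0], [0.0, 0, 0, 0, 0, 0, 0], [0.0, 0, 0, 0, 0, 0, 0]]]'

```text
clock: 8.25
tcp_pos: [0.6193, 0.0375, 0.0564]
ee_rot: [-180.0, -0.0, -24.5]
ft_force: [-0.3, 0.2, -4.2]
gripper_width: 0.173
```

Run:
```python
from h import *
c=snap("wrist","w9");s,p,R=cur();print(p,s["ee_rot"],s["ft_force"],s["wrist_torque"])
P=c["pixels"]
im=cv2.resize(P[150:200,250:317],(800,600),interpolation=cv2.INTER_CUBIC)[:,:,::-1]
im2=cv2.resize(P[310:360,250:317],(800,600),interpolation=cv2.INTER_CUBIC)[:,:,::-1]
cv2.imwrite("pics/w9i.png",cv2.resize(cv2.vconcat([im,im2]),(400,600)))
```

```text
[0.61928787 0.0375149  0.05637842] [-1.79999947e+02 -6.54558840e-03 -2.45279100e+01] [-0.81127825 -0.33874442 -3.07749752] [0.02585719 0.02326874 0.00565608]
```

View pics/w9i.png

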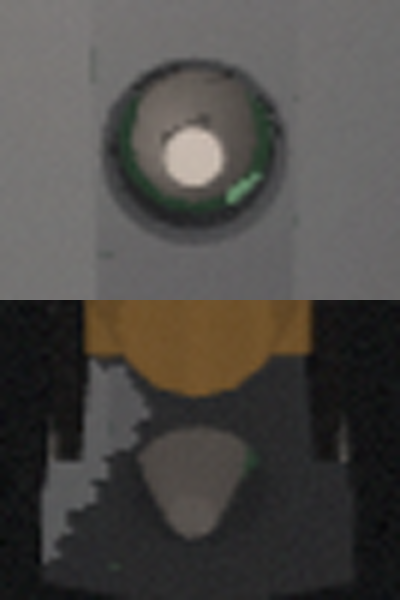

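Both pins stand centred in their holes: front tip at (282,175), rear pin at (282,342). I'll lower the remaining ~15 mm.

>>> move_arm --series '[[[0.0, 0, 0, 0.004, 0, 0, 0], [0.0, 0, 0, 0.004, 0, 0, 0], [0.0, 0, 0, 0.003, 0, 0, 0], [0.0, 0, 0, 0.0015, 0, 0, 0], [0.0, 0, 0, 0, 0, 0, 0], [0.0, 0, 0, 0, 0, 0, 0]]]'

```text
clock: 8.9
tcp_pos: [0.6193, 0.0376, 0.0438]
ee_rot: [180.0, 0.0, -24.5]
ft_force: [0.3, 0.7, -3.2]
gripper_width: 0.176
```

>>> move_arm --series '[[[0.0, 0, 0, 0.001, 0, 0, 0], [0.0, 0, 0, 0.001, 0, 0, 0], [0.0, 0, 0, 0.0005, 0, 0, 0], [0.0, 0, 0, 0, 0, 0, 0]]]'

```text
clock: 9.3
tcp_pos: [0.6193, 0.0375, 0.0416]
ee_rot: [-180.0, -0.0, -24.5]
ft_force: [-0.1, -0.4, 0.9]
gripper_width: 0.177
```

Run:
```python
from h import *
s,p,R=cur();print(p,s["ft_force"])
```

```text
[0.6193499  0.03751395 0.04161827] [-0.11896862 -0.41095161  0.87322086]
```

>>> move_arm --series '[[[0.0, 0, 0, 0.0005, 0, 0, 0], [0.0, 0, 0, 0, 0, 0, 0], [0.045, 0, 0, 0, 0, 0, 0], [0.045, 0, 0, 0, 0, 0, 0], [0.045, 0, 0, 0, 0, 0, 0], [0.045, 0, 0, -0.015, 0, 0, 0], [0.045, 0, 0, -0.03, 0, 0, 0], [0.045, 0, 0, -0.04, 0, 0, 0], [0.045, 0, 0, -0.04, 0, 0, 0], [0.045, 0, 0, -0.03, 0, 0, 0], [0.045, 0, 0, 0, 0, 0, 0], [0.045, 0, 0, 0, 0, 0, 0]]]'

```text
clock: 10.5
tcp_pos: [0.6196, 0.0376, 0.1973]
ee_rot: [-179.9, -0.1, -24.5]
ft_force: [-0.6, 0.4, -1.2]
gripper_width: 0.526
```

Run:
```python
from h import *
c=snap("wrist","w10");s,p,R=cur();print(p,s["ee_rot"],s["ft_force"],s["gripper_width"])
snap("scene","s10")
```

```text
[0.61897475 0.03746596 0.19599447] [ 1.79995215e+02 -6.46034782e-03 -2.45272290e+01] [-0.36659607 -0.71566755 -1.25801784] 0.5248114524384943
```

View pics/w10.png

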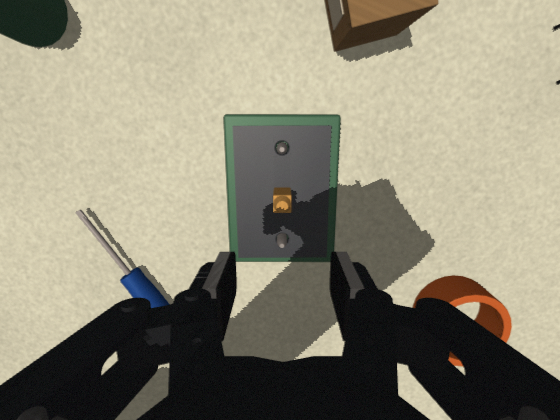

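View pics/s10.png

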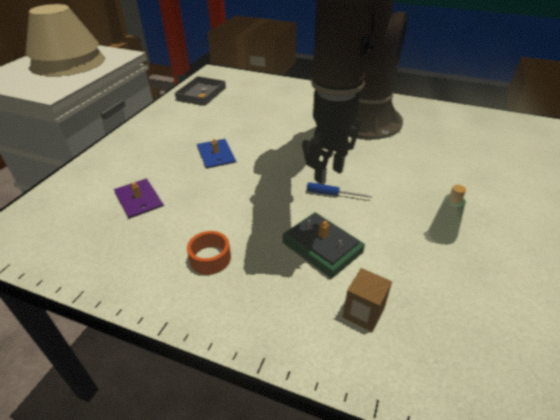

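>>> move_arm --series '[[[0.08, -0.015, -0.01, -0.02, 0, 0, 0], [0.08, -0.03, -0.022, -0.02, 0, 0, 0], [0.08, -0.035, -0.025, -0.02, 0, 0, 0], [0.08, -0.035, -0.025, -0.004, 0, 0, 0], [0.08, -0.035, -0.025, 0, 0, 0, 0], [0.08, -0.035, -0.025, 0, 0, 0, 0], [0.08, -0.03, -0.022, 0, 0, 0, 0], [0.08, -0.013, -0.01, 0, 0, 0, 0], [0.08, 0, 0, 0, 0, 0, 0], [0.08, 0, 0, 0, 0, 0, 0], [0.08, 0, 0, 0, 0, 0, 0]]]'

```text
clock: 11.7
tcp_pos: [0.4807, 0.2797, 0.2591]
ee_rot: [179.9, 0.0, -24.6]
ft_force: [0.5, -0.9, 0.4]
gripper_width: 0.933
```

Run:
```python
from h import *
c=snap("wrist","w11");s,p,R=cur();print(p,s["ee_rot"],s["joint_positions"].round(0))
c0=load("w10");P=c0["pixels"]
cv2.imwrite("pics/w10c.png",cv2.resize(P[105:270,210:355],(527,600),interpolation=cv2.INTER_CUBIC)[:,:,::-1])
```

```text
[0.48072867 0.2797523  0.25926742] [ 1.79931477e+02  9.34212246e-04 -2.46672354e+01] [-19.  19. -22.  96.   8.  66. -68.]
```

View pics/w11.png

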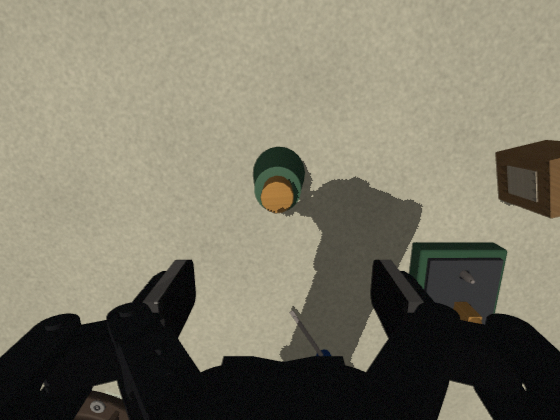

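View pics/w10c.png

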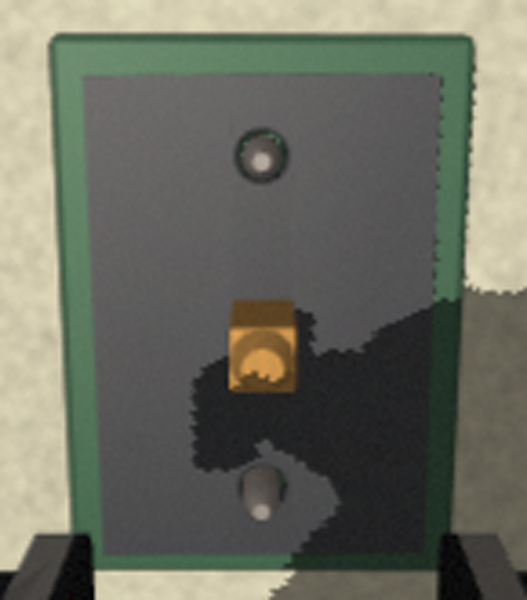

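Run:
```python
from h import *
c0=load("w10");print("neck",ray(c0,281.6,205.2,.08))
c=load("w11");H=hsv(c)
P=c["pixels"];print(P[195,278],P[180,278])
o=(H[...,0]<22)&(H[...,1]>110)&(H[...,2]>150)
for q in blobs(c,o,(240,170,310,230)): 
    e=cv2.fitEllipse(q);print(e,cv2.boundingRect(q));w=ray(c,*e[0],.138);s,p,R=cur();d=w-p;print("top",w,p,"tool",R.inv().apply(d))
```

```text
neck [0.61880054 0.0388078  0.08      ]
[170 124  64] [71 51 25]
((276.16766357421875, 196.16653442382812), (27.455564498901367, 30.25030517578125), 83.98985290527344) (261, 182, 31, 31)
top [0.47814101 0.28886251 0.138     ] [0.48072867 0.2797523  0.25926742] tool [-0.00615167 -0.00734395  0.12125883]
```

Run:
```python
from h import *
c=load("w11");cv2.imwrite("pics/w11c.png",cv2.resize(c["pixels"][140:220,240:320],(600,600),interpolation=cv2.INTER_CUBIC)[:,:,::-1])
```

```text
(no output)
```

View pics/w11c.png

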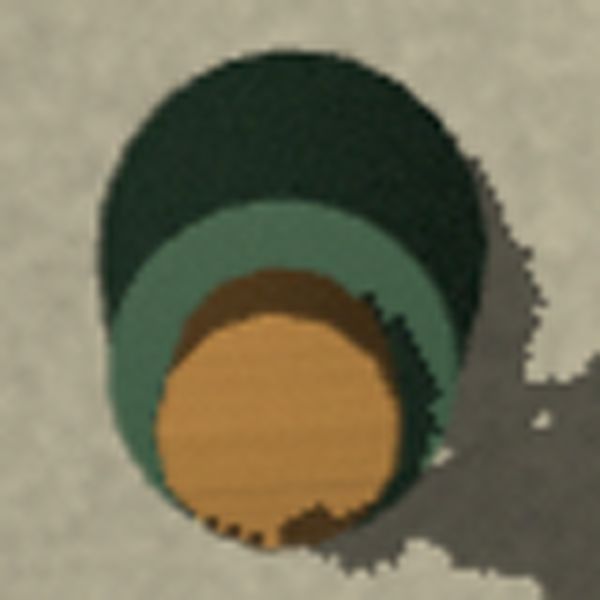

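>>> move_arm --series '[[[0.06, -0.0057, -0.0067, 0.01, 0, 0, 0], [0.06, 0, 0, 0.03, 0, 0, 0], [0.06, 0, 0, 0.035, 0, 0, 0], [0.06, 0, 0, 0.03, 0, 0, 0], [0.06, 0, 0, 0.025, 0, 0, 0], [0.06, 0, 0, 0.012, 0, 0, 0], [0.06, 0, 0, 0.005, 0, 0, 0], [0.06, 0, 0, 0, 0, 0, 0], [0.06, 0, 0, 0, 0, 0, 0], [0.06, 0, 0, 0, 0, 0, 0]]]'

```text
clock: 12.75
tcp_pos: [0.4782, 0.2904, 0.114]
ee_rot: [-179.9, -0.1, -24.5]
ft_force: [-0.0, -0.3, 0.6]
gripper_width: 0.702
```

Run:
```python
from h import *
c=snap("wrist","w12");s,p,R=cur();print(p,s["ee_rot"],s["ft_force"])
```

```text
[0.47808804 0.29028855 0.11385769] [-1.79908044e+02 -6.13962618e-02 -2.45341658e+01] [ 0.0309919  -0.59042164  0.80518846]
```

View pics/w12.png

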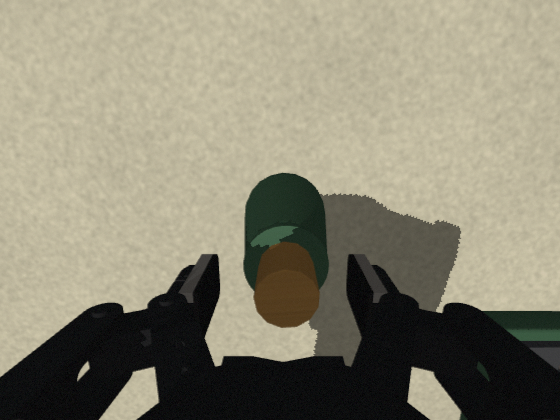

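Run:
```python
from h import *
c=load("w12");s,p,R=cur();w=ray(c,286.5,298,.138);print(w,R.inv().apply(w-p),proj(c,p-R.apply([0,0,.024])))
```

```text
[0.47833578 0.28845502 0.138     ] [ 0.00101258  0.00152637 -0.02414372] [284.05990861 294.54112426]
```

>>> move_arm --series '[[[0.06, 0.001, 0.0015, 0.003, 0, 0, 0], [0.06, 0, 0, 0, 0, 0, 0], [0.0, 0, 0, 0, 0, 0, 0], [0.0, 0, 0, 0, 0, 0, 0], [0.0, 0, 0, 0, 0, 0, 0], [0.0, 0, 0, 0, 0, 0, 0], [0.0, 0, 0, 0, 0, 0, 0], [0.0, 0, 0, -0.005, 0, 0, 0], [0.0, 0, 0, -0.02, 0, 0, 0], [0.0, 0, 0, -0.03, 0, 0, 0], [0.0, 0, 0, 0, 0, 0, 0], [0.0, 0, 0, 0, 0, 0, 0]]]'

```text
clock: 14.0
tcp_pos: [0.4776, 0.288, 0.1647]
ee_rot: [-180.0, -0.0, -24.5]
ft_force: [0.2, -0.6, -4.9]
gripper_width: 0.312
```

Run:
```python
from h import *
c=snap("wrist","w13");snap("scene","s13");s,p,R=cur();print(p,s["ee_rot"],s["ft_force"],s["wrist_torque"])
s=cv2.imread("pics/s13.png");w=cv2.imread("pics/w13.png")
cv2.imwrite("pics/c13.png",cv2.hconcat([cv2.resize(s[90:270,380:520],(400,514)),cv2.resize(w[100:340,190:376],(398,514))]))
```

```text
[0.47691361 0.2873485  0.16346196] [ 1.79873223e+02  6.92352906e-02 -2.45240466e+01] [ 0.8202114  -0.0658604  -4.99010254] [-0.00849661 -0.00748034 -0.00194392]
```

View pics/c13.png

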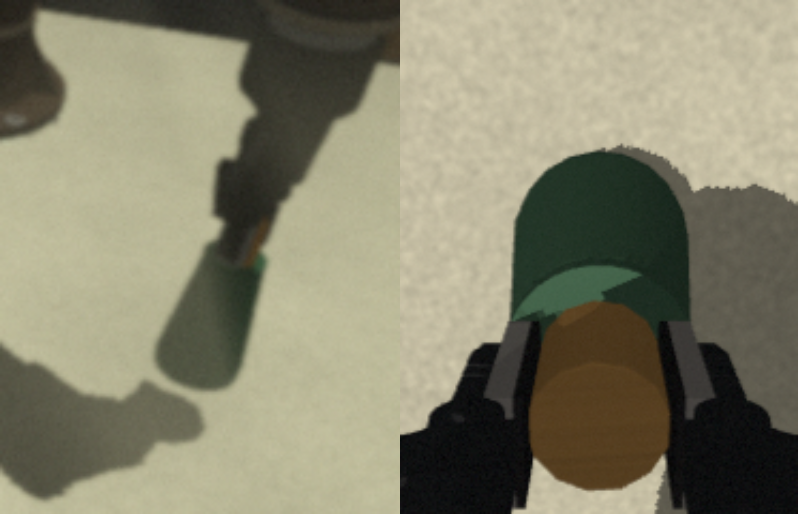

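Run:
```python
from h import *
c=load("w13");s,p,R=cur();w=ray(c,282.3,298.8,p[2]+.0275);o=R.inv().apply(w-p);print(w,o)
T=np.array([.6189,.0384,.24])-R.apply([o[0],o[1],0]);print(T,R.inv().apply(T-p))
```

```text
[0.47660772 0.28774585 0.19096196] [-0.00047646 -0.00017369 -0.0274999 ]
[0.61926138 0.03804421 0.23999981] [ 0.23289352  0.16789838 -0.07644801]
```

>>> move_arm --series '[[[0.0, 0, 0, -0.025, 0, 0, 0], [0.0, 0.01, 0.007, -0.03, 0, 0, 0], [0.0, 0.025, 0.018, -0.02, 0, 0, 0], [0.0, 0.03, 0.022, -0.002, 0, 0, 0], [0.0, 0.035, 0.025, 0, 0, 0, 0], [0.0, 0.035, 0.025, 0, 0, 0, 0], [0.0, 0.035, 0.025, 0, 0, 0, 0], [0.0, 0.03, 0.022, 0, 0, 0, 0], [0.0, 0.023, 0.017, 0, 0, 0, 0], [0.0, 0.01, 0.007, 0, 0, 0, 0], [0.0, 0, 0, 0, 0, 0, 0], [0.0, 0, 0, 0, 0, 0, 0]]]'

```text
clock: 15.3
tcp_pos: [0.6191, 0.04, 0.2408]
ee_rot: [-180.0, 0.1, -24.5]
ft_force: [-0.3, -0.3, -3.9]
gripper_width: 0.312
```

Run:
```python
from h import *
c=snap("wrist","w14");snap("scene","s14");s,p,R=cur();print(p,s["ee_rot"],s["ft_force"],s["wrist_torque"])
```

```text
[0.61916185 0.04076235 0.24148413] [-1.79971155e+02  7.61486768e-02 -2.43694279e+01] [ 0.12017672  0.39465965 -5.11896224] [ 0.02408741  0.04096736 -0.02015503]
```

View pics/w14.png

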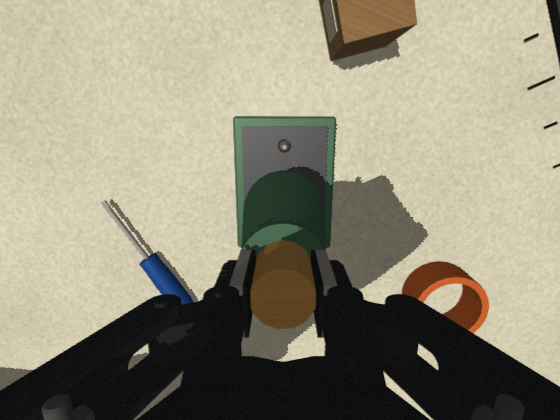

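View pics/s14.png

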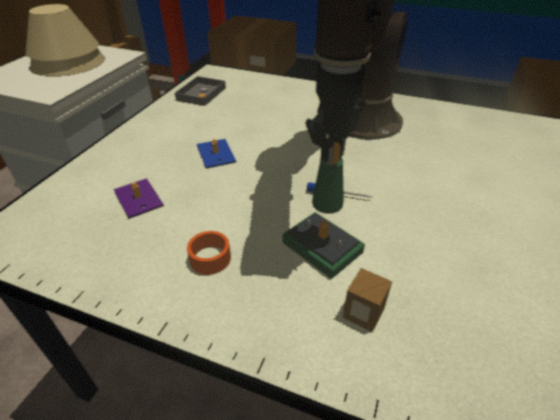

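Run:
```python
from h import *
c=load("w14");s,p,R=cur();t=ray(c,284.7,144.7,.056);w=ray(c,283.2,298.5,p[2]+.0275);print(t,w)
tgt=t+np.array([.6185-.6372,.0381-.0790,0]);print(tgt,R.inv().apply([*(tgt-w)[:2],0]),R.inv().apply([*(tgt-p)[:2],0]))
cv2.imwrite("pics/w14c.png",cv2.resize(c["pixels"][110:335,200:370],(453,600),interpolation=cv2.INTER_CUBIC)[:,:,::-1])
```

```text
[0.63878461 0.08078694 0.056     ] [0.6190678  0.0407093  0.26898413]
[0.62008461 0.03988694 0.056     ] [ 1.26553080e-03  3.29531906e-04 -1.84785121e-06] [ 1.20175269e-03  4.16661659e-04 -1.80695253e-06]
```

View pics/w14c.png

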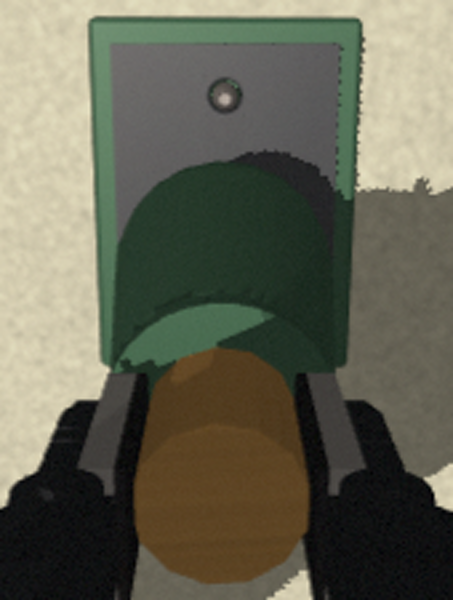

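>>> move_arm --series '[[[0.0, 0.001, 0.001, 0.01, 0, 0, 0], [0.0, 0, 0, 0.015, 0, 0, 0], [0.0, 0, 0, 0.015, 0, 0, 0], [0.0, 0, 0, 0.01, 0, 0, 0], [0.0, 0, 0, 0.008, 0, 0, 0], [0.0, 0, 0, 0.006, 0, 0, 0], [0.0, 0, 0, 0.006, 0, 0, 0], [0.0, 0, 0, 0, 0, 0, 0], [0.0, 0, 0, 0, 0, 0, 0]]]'

```text
clock: 16.3
tcp_pos: [0.6207, 0.0372, 0.172]
ee_rot: [-180.0, -0.0, -24.5]
ft_force: [-0.3, -0.3, -4.4]
gripper_width: 0.308
```

Run:
```python
from h import *
c=snap("wrist","w15");snap("scene","s15");s,p,R=cur();print(p,s["ee_rot"],s["ft_force"],s["wrist_torque"])
a=cv2.imread("pics/s15.png");w=cv2.imread("pics/w15.png")
cv2.imwrite("pics/c15.png",cv2.hconcat([cv2.resize(a[120:290,260:400],(400,486)),cv2.resize(w[90:340,180:386],(400,486))]))
```

```text
[0.6208478  0.0372377  0.17229192] [-1.79976743e+02 -4.09969486e-02 -2.45288457e+01] [ 0.37430316 -0.20347146 -4.72561074] [-0.00289709 -0.01761944  0.04250389]
```

View pics/c15.png

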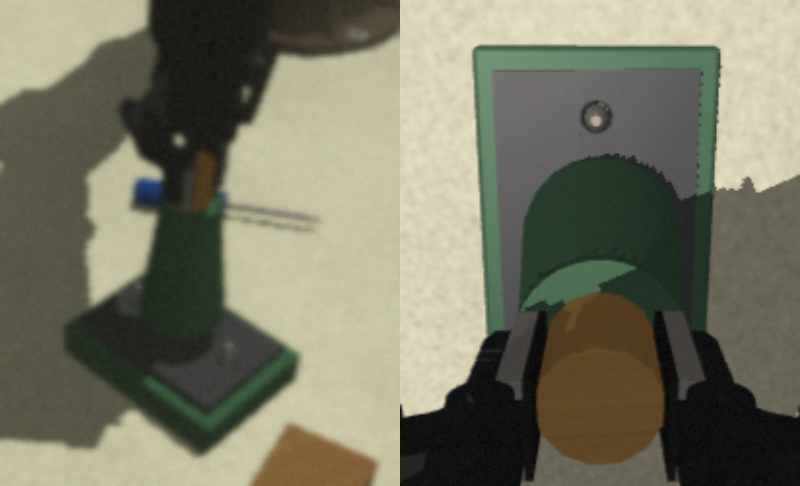

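>>> move_arm --series '[[[0.0, -0.0015, 0, 0.004, 0, 0, 0], [0.0, 0, 0, 0.006, 0, 0, 0], [0.0, 0, 0, 0.005, 0, 0, 0], [0.0, 0, 0, 0.004, 0, 0, 0], [0.0, 0, 0, 0.002, 0, 0, 0], [0.0, 0, 0, 0, 0, 0, 0], [0.0, 0, 0, 0, 0, 0, 0]]]'

```text
clock: 17.1
tcp_pos: [0.6193, 0.0378, 0.1509]
ee_rot: [-180.0, -0.0, -24.5]
ft_force: [0.4, 0.0, -4.3]
gripper_width: 0.304
```

>>> move_arm --series '[[[0.0, 0, 0, 0.001, 0, 0, 0], [0.0, 0, 0, 0, 0, 0, 0], [0.0, 0, 0, 0, 0, 0, 0]]]'

```text
clock: 17.4
tcp_pos: [0.6192, 0.0378, 0.1499]
ee_rot: [-180.0, -0.0, -24.5]
ft_force: [0.0, 0.4, -3.6]
gripper_width: 0.306
```

>>> move_arm --series '[[[0.0, 0, 0, 0.0005, 0, 0, 0], [0.0, 0, 0, 0.0005, 0, 0, 0], [0.0, 0, 0, 0, 0, 0, 0], [0.0, 0, 0, 0, 0, 0, 0]]]'

```text
clock: 17.8
tcp_pos: [0.6191, 0.0378, 0.1488]
ee_rot: [180.0, 0.0, -24.5]
ft_force: [-0.3, -0.2, -4.6]
gripper_width: 0.304
```

Run:
```python
from h import *
c=snap("wrist","w16");snap("scene","s16");s,p,R=cur();print(p,s["ee_rot"],s["ft_force"],s["wrist_torque"])
a=cv2.imread("pics/s16.png");w=cv2.imread("pics/w16.png")
cv2.imwrite("pics/c16.png",cv2.hconcat([cv2.resize(a[120:290,260:400],(400,486)),cv2.resize(w[90:340,180:386],(400,486))]))
```

```text
[0.61915782 0.03782455 0.14878822] [ 1.79997905e+02  9.00504411e-04 -2.45260298e+01] [-0.80145727 -0.59355351 -4.55554274] [-0.06524797 -0.0075594  -0.01981428]
```

View pics/c16.png

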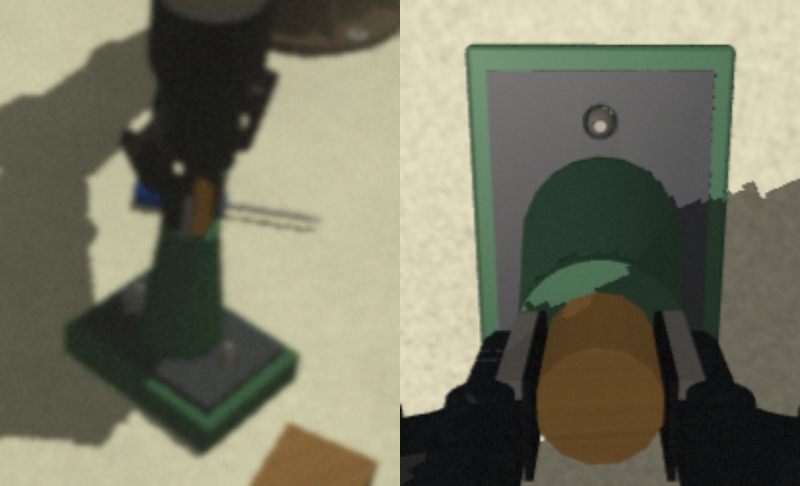

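Centred but not yet bearing (force is still -4.6, the column's weight). I'll go on in half-millimetre steps until contact.

>>> move_arm --series '[[[0.0, 0, 0, 0.0005, 0, 0, 0], [0.0, 0, 0, 0.0005, 0, 0, 0], [0.0, 0, 0, 0, 0, 0, 0], [0.0, 0, 0, 0, 0, 0, 0]]]'

```text
clock: 18.3
tcp_pos: [0.6194, 0.0378, 0.1481]
ee_rot: [-180.0, -0.0, -24.5]
ft_force: [0.3, -0.5, -1.9]
gripper_width: 0.306
```

>>> move_arm --series '[[[0.0, 0, 0, 0.0005, 0, 0, 0], [0.0, 0, 0, 0, 0, 0, 0], [0.0, 0, 0, 0, 0, 0, 0]]]'

```text
clock: 18.6
tcp_pos: [0.6196, 0.0378, 0.148]
ee_rot: [-180.0, -0.1, -24.5]
ft_force: [-0.3, -1.2, 5.3]
gripper_width: 0.306
```

>>> move_arm --series '[[[0.05, 0, 0, 0, 0, 0, 0], [0.06, 0, 0, 0, 0, 0, 0], [0.06, 0, 0, 0, 0, 0, 0], [0.06, 0, 0, 0, 0, 0, 0], [0.06, 0, 0, -0.01, 0, 0, 0], [0.06, 0, 0, -0.02, 0, 0, 0], [0.06, 0, 0, -0.03, 0, 0, 0], [0.06, 0, 0, -0.03, 0, 0, 0], [0.06, 0, 0, -0.03, 0, 0, 0], [0.06, 0, 0, 0, 0, 0, 0], [0.06, 0, 0, 0, 0, 0, 0]]]'

```text
clock: 19.7
tcp_pos: [0.6195, 0.0379, 0.2684]
ee_rot: [-179.9, -0.1, -24.5]
ft_force: [0.5, -0.2, -0.8]
gripper_width: 0.706
```

Run:
```python
from h import *
c=snap("wrist","w17");s=snap("scene","s17");t=snap("top","t17");st,p,R=cur();print(p,st["ft_force"])
a=cv2.imread("pics/s17.png");w=cv2.imread("pics/w17.png")
cv2.imwrite("pics/c17.png",cv2.hconcat([cv2.resize(a[120:290,260:400],(400,486)),cv2.resize(w[90:340,180:386],(400,486))]))
for n,b in((.176,"top"),): print(proj(c,[.6188,.0384,.176]),proj(s,[.6188,.0384,.176]),proj(s,[.6188,.0384,.038]))
```

```text
[0.61852245 0.03768436 0.26626056] [-0.94739894 -0.31144488  0.25696362]
[282.1713034  214.25980401] [328.66646509 185.77285698] [324.03265665 235.69030829]
```

View pics/c17.png

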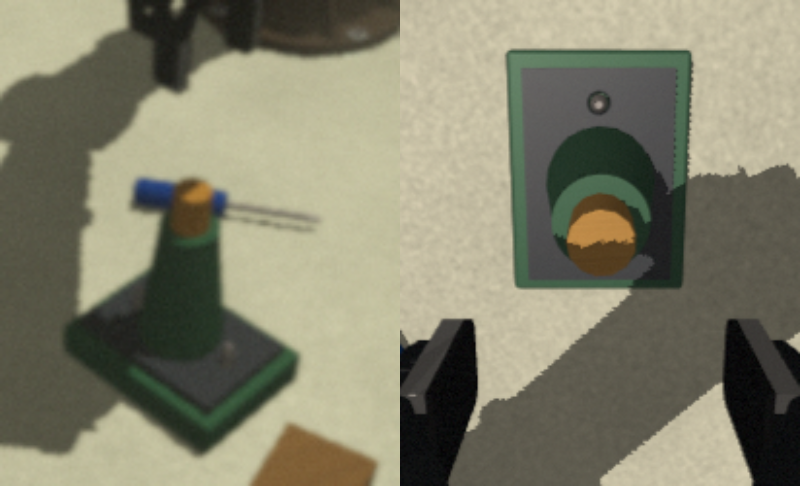

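View pics/s17.png

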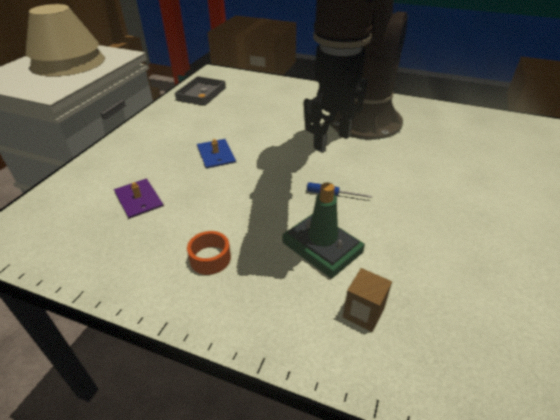

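View pics/t17.png

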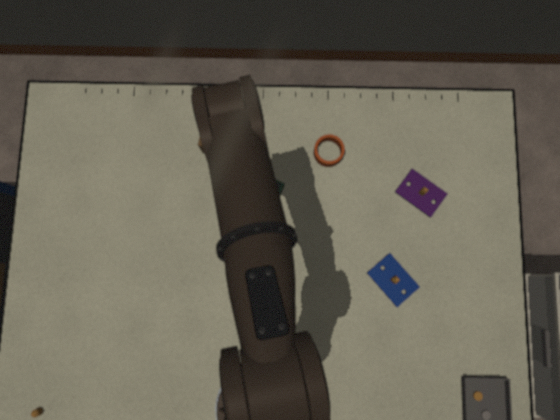

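```bash
python3 -c "
from cell import arm
print(arm.job_done())"
```

```text
the job is handed in; nothing more can be done
None
```

The lamp is together and handed in at about 20 s of the 69 s. The grey plate lies on the foot's pins and the green column stands over its neck.

- **Plate:** I gripped it by the neck and centred the holes over the pins. That took two small corrections, because the first one overshot by about 1 mm in x. I lowered it until the force showed contact and let go. The picture afterwards showed it lying square on the foot with both pins through.
- **Column:** I gripped it by the brass holder and lowered it over the neck until the force changed from carrying its weight (about -4.6 N) to light contact (+5.3 N). Contact came at a tool height of about 0.148 m against the 0.149 m expected. Then I let go.
- **Final checks:** The scene view shows the column upright, with the top of its holder within about 1 pixel of where it should be. The wrist view puts it about 2 pixels off, roughly 1–2 mm, which is within the loose fit on the neck.
- **Surroundings:** The box, tape roll, screwdriver and the blue and purple plates look unmoved in the pictures; the arm hid part of the last top view. The gripper is clear above the lamp, touching nothing.
- **Disagreements:** Tool position readings varied by 1–2 mm between samples, so I relied on the wrist pictures for fine alignment.

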